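# Put the spare globe bulbs away in the compartment drawer

## Task

Pull the deep drawer of the little grey cabinet fully open, take the two round globe bulbs out of the sloping carton and lower each one gently, cap up, to the bottom of an empty compartment of its own; then push the drawer fully shut. Leave the flat-faced reflector lamps in the carton, and do not disturb the things standing about. The bulbs are glass: do not drop or knock them into the drawer.

Things in the scene. Friction and masses are not known exactly. Their poses are not given: they have to be found in the camera images.
- cabinet: fixed grey steel cabinet with one drawer, 174 mm deep, 194 mm wide, 144 mm high, on low feet, with a flat tub (24 mm high) lying on the rear half of its top. Origin at bench level, 50 mm behind its front face, on the middle line; its -x axis points out of the front, the way the drawer slides. It stands on the left or on the right of the carton
- drawer_handle (a point): middle of the drawer's bar handle, a level round steel bar, 11 mm thick, 100 mm long along the cabinet's y, at 126 mm height, 35 mm in front of the drawer's front panel and 18 mm below the cabinet's top (one finger fits behind the bar from above); moves with the drawer. The panel is 180 mm wide and its top edge is at 136 mm height
- drawer: the steel drawer; slides 170 mm along the cabinet's -x from shut (origin 50 mm in front of the cabinet's origin) to its stop; friction 2 N, stays where left. Box 164 mm long, 168 wide, floor at 15 mm height, outer walls to 105 mm, crossing dividers to 85 mm: four compartments 80 mm square, 70 mm deep. Origin: rear face of the front panel, middle, 8 mm above the bench; axes as the cabinet's
- drawer_floor (a point): middle of the drawer's inner floor, where the dividers cross; axes as the cabinet's (-x out of the front). A bulb at the bottom of a compartment has its origin 32 mm above this
- front_left (a point): centre of the floor of the compartment next to the front panel, on the +y side; it already holds globe_stored
- front_right (a point): centre of the floor of the compartment next to the front panel, on the -y side; empty
- rear_left (a point): centre of the floor of the far compartment on the +y side; empty. Fully open, the far compartments' centres are 45 mm in front of the cabinet's front face
- rear_right (a point): centre of the floor of the far compartment on the -y side; empty
- carton: fixed cardboard carton on a steel stand sloping 26 degrees (0.45 rad) down toward its -x side. Origin: bench level under the stand's middle, z up. 168 mm wide (side flaps 200 mm); four cells, 75 mm square, 48 mm deep, in a lower and an upper row, pitch 78 mm; outer walls 62 mm. Bulbs stand in them cap outward along the slope's normal, so they lean 26 degrees toward -x
- lid_edge (a point): middle of the free edge of the carton's open lid: a fixed card 165 mm wide in line with the carton's rear wall, so it leans over the upper row, 63 mm behind those bulbs' axes and reaching 140 mm beyond the carton's rim. The upper row must be reached with the tool tilted along the bulb, under this lid
- globe_a: bulb with a round white globe, 64 mm diameter, a white neck (33 mm across) from 27 mm and a bare metal screw cap, 27 mm diameter, straight from 50 to 78 mm, tip at 83 mm (all from the origin toward the cap); 115 mm long, about 70 g, balanced near the origin. Origin: centre of the globe; +z along its axis to the cap. Starts in one of the two lower cells, left or right
- globe_b: bulb with a round white globe, 64 mm diameter, a white neck (33 mm across) from 27 mm and a bare metal screw cap, 27 mm diameter, straight from 50 to 78 mm, tip at 83 mm (all from the origin toward the cap); 115 mm long, about 70 g, balanced near the origin. Origin: centre of the globe; +z along its axis to the cap. Starts in one of the two upper cells, left or right
- globe_stored: third bulb, the same as globe_a, already standing in the front left compartment of the drawer; leave it there
- spot_a: reflector lamp: flat round face of 62 mm, finned aluminium cone, 37 mm white collar, 27 mm metal screw cap; 103 mm long, 90 g. Origin: on its axis 32 mm from the flat face; +z toward the cap. Stands in the other lower cell; stays there
- spot_b: reflector lamp: flat round face of 62 mm, finned aluminium cone, 37 mm white collar, 27 mm metal screw cap; 103 mm long, 90 g. Origin: on its axis 32 mm from the flat face; +z toward the cap. Stands in the other upper cell; stays there
- drink_can: drinks can, 66 mm diameter, 115 mm high, standing on the bench in front of the carton; origin at the centre of its underside
- mill: small pepper mill, 44 mm diameter, 90 mm high, standing in front of the carton; origin at the centre of its underside
- tape_roll: roll of black tape, 57 mm across, 19 mm high, lying in front of the carton; origin at the centre of its underside
- mug: orange mug, 78 mm diameter, 101 mm high, at the right near the bench's front edge; origin at the centre of its underside

How it is judged (in metres and radians):
On the way, in this order (a step that is already met when the one before it is completed fails the run):
1. the drawer is pulled fully open (within 15 mm of its stop) (x of drawer in the frame of cabinet below -0.205 m), for 0.1 s.
2. both globe bulbs are at the bottom of compartments of the open drawer, cap up (x of drawer in the frame of cabinet below -0.11 m and x of globe_a in the frame of drawer_floor between -0.08 and 0.08 m and y of globe_a in the frame of drawer_floor between -0.08 and 0.08 m and z of globe_a in the frame of drawer_floor between 0.02 and 0.043 m and angle between each of globe_a, globe_b's own z axis and vertical below 0.7 rad and x of globe_b in the frame of drawer_floor between -0.08 and 0.08 m and y of globe_b in the frame of drawer_floor between -0.08 and 0.08 m and z of globe_b in the frame of drawer_floor between 0.02 and 0.043 m), for 0.2 s.
At the end, for the whole second after the job is handed in: Drawer shut within 8 mm. All three globe bulbs at the bottom of drawer compartments (origin under 43 mm above the drawer floor), within 40 degrees of cap up, at rest. Reflector lamps within 30 mm, bystanders within 50 mm of where they began (x of drawer in the frame of cabinet above -0.058 m and x of globe_a in the frame of drawer_floor between -0.08 and 0.08 m and y of globe_a in the frame of drawer_floor between -0.08 and 0.08 m and z of globe_a in the frame of drawer_floor between 0.02 and 0.043 m and angle between each of globe_a, globe_b, globe_stored's own z axis and vertical below 0.7 rad and x of globe_b in the frame of drawer_floor between -0.08 and 0.08 m and y of globe_b in the frame of drawer_floor between -0.08 and 0.08 m and z of globe_b in the frame of drawer_floor between 0.02 and 0.043 m and x of globe_stored in the frame of drawer_floor between -0.08 and 0.08 m and y of globe_stored in the frame of drawer_floor between -0.08 and 0.08 m and z of globe_stored in the frame of drawer_floor between 0.02 and 0.043 m and linear speed of each of globe_a, globe_b below 0.02 m/s and distance of each of spot_a, spot_b from where it was at the start of the episode below 0.03 m and distance of each of drink_can, mill, tape_roll, mug from where it was at the start of the episode below 0.05 m); the robot touches nothing.
It fails at once if a globe bulb knocks or presses on the drawer's inside with more than 28 N (as a drop of some 40 mm does) (contact force between any of globe_a, globe_b and drawer above 28 N).
It fails at once if a reflector lamp is moved by more than 40 mm (distance of any of spot_a, spot_b from where it was at the start of the episode above 0.04 m).
It fails at once if a bystander is moved by more than 60 mm or tipped over (distance of any of drink_can, mill, tape_roll, mug from where it was at the start of the episode above 0.06 m or angle between any of drink_can, mill, tape_roll, mug's own z axis and vertical above 0.6 rad).
It also fails if it takes over 72 s, if anything falls off the work surface, if the arm or the gripper's body presses on something with over 40 N, if the wrist force passes 120 N, or if a joint passes its speed limit or range.

## Robot

A 6-joint arm with a two-finger parallel gripper is mounted at the origin on a cart in front of the work surface, level with it; the furniture and walls round the work are solid. World frame = base frame: x ahead of the robot, y to its left, z up, the work surface at z = 0. Lengths are in mm, angles in rad, forces in N, time in s.
With the tool pointing down it reaches from about 250 to 775 mm from the base axis. Payload 8.9 kg.
Tool frame: the origin (TCP) lies midway between the tips of the shut fingers; the grasp point (between the pads) lies 19 mm behind it; z points along the fingers, y is the line along which they close (so a half turn about z gives the same grasp; the last joint's range is limited). The gripper opens to 85 mm and grips with 20 to 120 N. Pads are 22 mm wide; open, the fingers measure 114 mm over their backs; the gripper's body (76 mm by 85 mm) begins 54 mm behind the grasp point. The pads swing forward as they close: fully open they stand 13 mm farther back than shut.
Start: joints at [-0.139, 0.291, -0.153, 1.127, 0, 1.431], TCP at [524.999, 0.004, 231.305] pointing down, gripper open.
Joint ranges: [-2.52, 2.52], [-0.91, 1.74], [-1.3, 1.37], [-1.96, 2.02], [-1.52, 1.47], [-3.14, 3.14]. Speed limits (rad/s): [2.22, 2.22, 2.79, 3.14, 3.14, 3.14].

## Interface

Orientations are given as a rotation vector (axis times angle).
In Python, from plant import arm gives the robot as it stands.
- The arm moves only by the shell command python3 -m crank 'ROWS'. ROWS is a JSON object whose one key "deltas" holds a list of rows, each a list of 5 numbers: the opening, from -1 (shut) to 1 (fully open), then the shift along the tool's x, y, z in mm, then the turn about the tool's z in degrees. A call has exactly 5 rows; each row shifts and turns the commanded pose from where the row before left it, along the tool's axes as they then stand; what a row does not reach is not made up. A row lasts 1/10 s, in which the tool goes at most 50 mm and 8.59 degrees, less where a joint would pass 70% of its speed; a pose out of reach is approached as far as the arm can. A call is refused whole if a number of a shift passes 50 or a number of a turn 8.59, either way. A call with a gripper value outside its range is refused whole. The fingers move at their own pace and stop on an object; the grip force is fixed at half the most. Time passes only in rows, so rows that do not move let the fingers close, or fill a call up. It gives the time, the measured TCP pose, the force, the opening and the grip force at its end, in the units of the state.
- arm.get_state(): the state, without advancing time (a new reading comes with each control period).
- arm.capture(name): name is "scene" or "side" or "wrist"; returns the picture (420x560x3 uint8, blue, green, red); there is no depth.
- arm.camera_params(name): a dict with "fx", "fy", "cx", "cy" (pixels), "dist_coeffs" ([k1, k2, p1, p2, k3] as OpenCV has them; the pictures are not rectified), "position" and "attitude" of the camera in the world; the wrist camera has in their place "tool_from_camera" (4x4, takes a point from camera to tool coordinates, whose origin is the TCP and whose axes are the flange's). Camera axes: x right, y down, z forward; pixel columns grow to the right and rows downward; lengths in mm; the calibration is good to about 2 mm. A picture is of the moment at which its call begins: read the wrist's pose just before it. camera_params takes no time and is no camera call.
- arm.hand_in(): hands the job in; it is judged then, once.
Trained networks look in the newest picture that a camera, given by its name, has taken for a name from the list of things; names that differ only in an ending like _2 or _b are one class to them, and where a whole thing is asked for, a point or a joint stands for the part that bears it (a point fixed in the world has none). Each returns a list of dicts, best first, with "p" (0 to 1); they miss things now and then, are a little off and sometimes report something else, mostly with a low value. They report only what shows in the picture. A call takes as long as a camera call.
- arm.regions_of(label, camera): "region" (420x560 bool, what is visible of it) and "extent" ([left, top, right, bottom] in pixels, round what is visible of it).
The state is a dict: "time": time; "joints": joint angles; "dq": joint speeds; "tau": joint torques, N m; "position": TCP position; "ee_rot": TCP orientation; "contact_force": force on the tool from outside, world axes, zero at the start; "torque": the same for the moment, N m; "finger_gap": opening from 0.0 (shut) to 1.0 (fully open); "grasp_force": force on a finger pad.
Only numpy, scipy, OpenCV 4.12 (cv2) and the standard library are available. Lean on these libraries where they do the work, as an engineer would, in place of code of your own. Each camera call takes 0.05 s, during which the arm holds its last target. There are 200 camera calls.

## Working session

There is one attempt and no reset: what is moved stays moved. The work goes in short steps, Python scripts to look and compute and a shell command to move; the robot and the scene stay as the last step left them, time stands still between calls to the robot, and variables do not carry over. Pictures are saved under pics/ and viewed, at most 10 in all, crops included, and the job is handed in when it is done.

```bash
ls; mkdir -p pics; python3 - <<'E'
from plant import arm
import cv2,numpy as np
print(arm.get_state())
for n in("scene","side","wrist"):
    cv2.imwrite(f"pics/{n}0.png",arm.capture(n)); print(n,arm.camera_params(n))
cv2.imwrite("pics/both0.png",cv2.resize(np.hstack([cv2.imread("pics/scene0.png"),cv2.imread("pics/side0.png")]),(800,300)))
E
python3 -m crank --help | head -30
```

```text
pics
{'time': 0.0, 'joints': array([-1.39330389e-01,  2.91286002e-01, -1.54127339e-01,  1.12670732e+00,
        6.25040919e-06,  1.43149618e+00]), 'dq': array([ 0.000186  ,  0.00089944, -0.0005005 , -0.00125213,  0.00040599,
        0.00082384]), 'tau': array([-3.46096487e-03, -5.37150800e+01,  3.31364536e+01,  1.60375424e-02,
       -3.39078597e-04,  1.08972756e-05]), 'position': array([5.24557079e+02, 5.20298835e-02, 2.30728961e+02]), 'ee_rot': array([-2.22072452e+00, -2.22065734e+00,  1.24418596e-03]), 'contact_force': array([-1.26431732,  0.06059263,  0.45525405]), 'torque': array([-0.03644341,  0.06476548,  0.01278745]), 'grasp_force': 0.0, 'finger_gap': 1.0028051291753206}
scene {'fx': 438.75123558834593, 'fy': 438.75123558834593, 'cx': 278.13772731299247, 'cy': 213.9950958320554, 'dist_coeffs': array([-0.11984407,  0.        ,  0.        ,  0.        ,  0.        ]), 'position': array([ 113.26961002,  323.3953202 , 1285.37366008]), 'attitude': array([-1.38176859,  2.50058385, -0.59043695])}
side {'fx': 407.6140788712384, 'fy': 407.6140788712384, 'cx': 288.53842229523906, 'cy': 207.8720400588939, 'dist_coeffs': array([-0.02262122,  0.        ,  0.        ,  0.        ,  0.        ]), 'position': array([-310.97841449, -216.30792898,  638.76612112]), 'attitude': array([-1.66081448,  1.27128135, -0.83896688])}
wrist {'fx': 347.75945270290856, 'fy': 347.75945270290856, 'cx': 282.7255216847814, 'cy': 207.5918852335321, 'dist_coeffs': array([-0.01732674,  0.        ,  0.        ,  0.        ,  0.        ]), 'tool_from_camera': array([[ 1.36244432e-03, -9.63579071e-01, -2.67420114e-01,
         6.69904595e+01],
       [ 9.99999032e-01,  1.23753266e-03,  6.35638148e-04,
        -4.94476091e-02],
       [-2.81546490e-04, -2.67420721e-01,  9.63579825e-01,
        -1.43148052e+02],
       [ 0.00000000e+00,  0.00000000e+00,  0.00000000e+00,
         1.00000000e+00]])}invalid input: not JSON, or not a number
```

View pics/scene0.png

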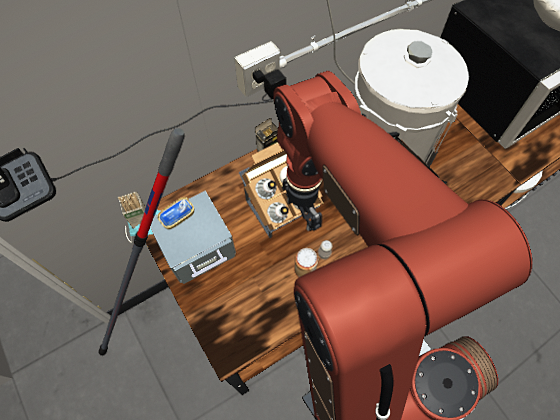

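View pics/side0.png

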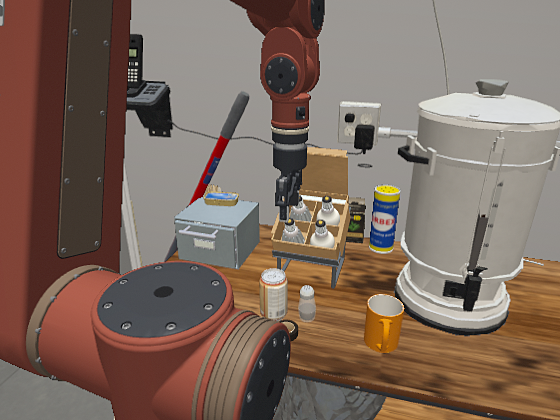

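```bash
cat > h.py <<'E'
from plant import arm
import cv2,numpy as np
from scipy.spatial.transform import Rotation as R
def cam(n,st=None):
    p=arm.camera_params(n); K=np.array([[p["fx"],0,p["cx"]],[0,p["fy"],p["cy"]],[0,0,1]])
    if n=="wrist":
        T=np.eye(4);T[:3,:3]=R.from_rotvec(st["ee_rot"]).as_matrix();T[:3,3]=st["position"];T=T@p["tool_from_camera"]
        return K,p["dist_coeffs"],T[:3,3],T[:3,:3]
    return K,p["dist_coeffs"],p["position"],R.from_rotvec(p["attitude"]).as_matrix()
def ray(c,uv):
    K,d,o,M=c; q=cv2.undistortPoints(np.float64(uv).reshape(-1,1,2),K,d).reshape(-1,2)
    v=np.c_[q,np.ones(len(q))]@M.T; return o,v/np.linalg.norm(v,axis=1)[:,None]
def plane(c,uv,z):
    o,v=ray(c,uv); return o+v*((z-o[2])/v[:,2])[:,None]
def proj(c,P):
    K,d,o,M=c; P=np.float64(P).reshape(-1,3)
    return cv2.projectPoints(P,cv2.Rodrigues(M.T)[0],-M.T@o,K,d)[0].reshape(-1,2)
def tri(obs):
    A=np.zeros((3,3));b=np.zeros(3)
    for c,uv in obs:
        o,v=ray(c,uv);Q=np.eye(3)-np.outer(v[0],v[0]);A+=Q;b+=Q@o
    return np.linalg.solve(A,b)
def ends(m):
    y,x=np.nonzero(m);P=np.c_[x,y].astype(float);c=P.mean(0);u=np.linalg.svd(P-c,full_matrices=0)[2][0];t=(P-c)@u
    return c,c+u*t.min(),c+u*t.max()
E
python3 - <<'E'
from h import *
S=cam("scene");D=cam("side")
arm.capture("scene");arm.capture("side")
for l in["drawer_handle","cabinet","carton","lid_edge","globe_a","spot_a","drink_can","mill","tape_roll","mug"]:
  for n in("scene","side"):
    for r in arm.regions_of(l,n)[:4]:
        if r["p"]<.3: continue
        m=r["region"];c,a,b=ends(m); print(l,n,round(r["p"],2),r["extent"],m.sum(),c.round(1))
        np.save(f"pics/{l}_{n}_{int(r['extent'][0])}.npy",m)
E
```

```text
drawer_handle scene 0.68 [174.8, 240.0, 234.7, 283.3] 1148 [205.5 260.3]
drawer_handle side 0.83 [174.9, 220.3, 237.9, 269.3] 2345 [206.2 243. ]
cabinet scene 0.69 [152.5, 192.2, 236.7, 282.6] 4910 [192.6 236.7]
cabinet side 0.96 [172.3, 186.6, 260.7, 267.1] 5280 [217.7 229.5]
carton scene 0.65 [239.8, 142.0, 321.3, 238.7] 2347 [268.8 186.9]
carton side 0.87 [271.9, 142.0, 350.3, 288.1] 5135 [318.8 210.6]
carton side 0.31 [257.9, 268.3, 284.6, 322.8] 1389 [273.1 293.5]
lid_edge scene 0.78 [241.3, 145.4, 326.4, 237.3] 2392 [269.  186.5]
lid_edge side 0.56 [269.9, 151.4, 350.3, 289.6] 5214 [318.5 211.4]
lid_edge side 0.33 [174.0, 221.5, 236.8, 270.1] 2402 [206.1 242.7]
lid_edge side 0.31 [315.5, 197.7, 339.1, 229.4] 401 [328.6 211.9]
globe_a scene 0.69 [240.7, 143.9, 327.7, 239.3] 2595 [269.3 186.9]
globe_a side 0.74 [319.1, 193.6, 341.2, 226.3] 413 [328.  211.4]
globe_a side 0.71 [308.8, 216.5, 335.3, 249.5] 441 [322.1 234.9]
globe_a side 0.55 [175.2, 220.0, 238.5, 269.4] 2408 [206.3 243.1]
spot_a scene 0.79 [267.6, 200.7, 287.1, 223.7] 315 [277.7 211.7]
spot_a scene 0.78 [257.5, 179.9, 280.2, 199.6] 288 [265.8 188.7]
spot_a side 0.76 [278.8, 218.1, 304.6, 243.9] 391 [291.5 232.2]
spot_a side 0.71 [362.3, 294.6, 404.1, 354.3] 1980 [383.2 323. ]
spot_a side 0.62 [270.9, 150.0, 351.8, 289.5] 5365 [318.6 211.6]
spot_a side 0.51 [291.4, 195.7, 313.3, 218.9] 322 [300.  211.6]
drink_can scene 0.58 [295.8, 248.8, 318.9, 276.3] 532 [305.4 261.4]
drink_can side 0.76 [260.0, 271.0, 286.1, 321.7] 1300 [273.1 294. ]
mill scene 0.5 [318.9, 237.8, 332.0, 257.5] 204 [325.4 249.3]
mill side 0.98 [298.2, 286.3, 316.9, 321.3] 561 [307.1 304.2]
mug side 0.63 [360.5, 291.5, 405.5, 351.8] 1998 [382.9 322.6]
```

```bash
python3 - <<'E'
import cv2,numpy as np
a=cv2.imread("pics/scene0.png")[140:290,145:345];b=cv2.imread("pics/side0.png")[140:290,165:365]
cv2.imwrite("pics/crop1.png",np.hstack([cv2.resize(a,(400,300)),cv2.resize(b,(400,300))]).copy())
cv2.imwrite("pics/crop1.png",np.vstack([cv2.resize(a[40:150],None,fx=4,fy=2.7)[:300],cv2.resize(b[40:150],None,fx=4,fy=2.7)[:300]]))
E
```

```text
(no output)
```

View pics/crop1.png

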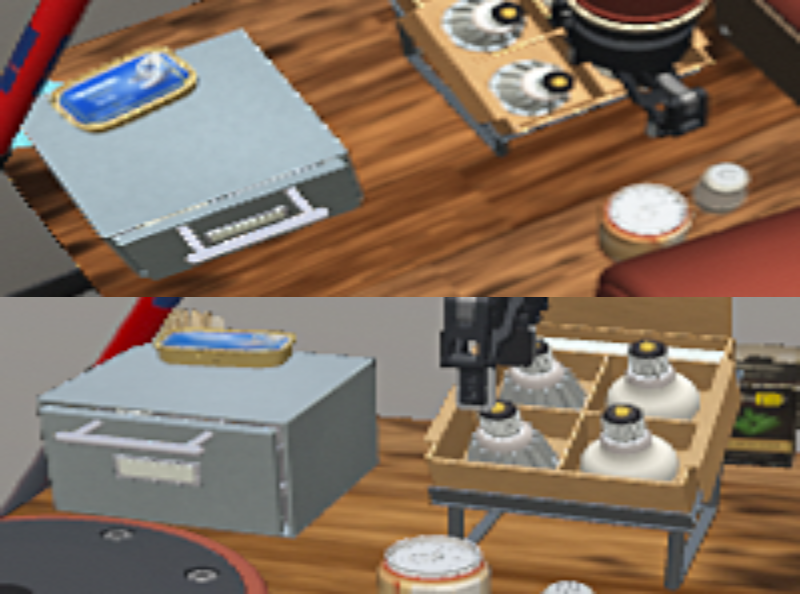

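```bash
python3 - <<'E'
from h import *
np.set_printoptions(precision=1,suppress=True)
S=cam("scene");D=cam("side")
print("handle L",tri([(S,[192.5,275.6]),(D,[179.5,231.5])]),"R",tri([(S,[226.25,258.1]),(D,[216.3,236.3])]))
print("planes",plane(S,[[192.5,275.6],[226.25,258.1]],126),plane(D,[[179.5,231.5],[216.3,236.3]],126))
print("top FR",plane(S,[231.75,239.3],144),plane(D,[233.75,227.4],144),"FL",plane(S,[172.5,268.1],144),plane(D,[175.5,218.9],144),"RR",plane(S,[205,191.9],144),plane(D,[259,203.7],144))
print("spotlow tip",tri([(S,[285.5,209.6]),(D,[290,221.9])]),"spotup",tri([(S,[273,184.4]),(D,[300.7,198])]))
z=tri([(S,[285.5,209.6]),(D,[290,221.9])])[2]
for w in((S,np.load("pics/drink_can_scene_295.npy"),115),):pass
print("can",plane(S,[307,256],115),"mill",plane(S,[325.5,244],90))
print("mug",plane(D,[383,303],101))
E
```

```text
handle L [570.2 318.8 127.5] R [567.  211.4 128.7]
planes [[570.5 319.1 126. ]
 [566.  213.7 126. ]] [[573.3 320.2 126. ]
 [575.  212.  126. ]]
top FR [[600.4 174.4 144. ]] [[604.  172.8 144. ]] FL [[612.1 356.7 144. ]] [[608.8 350.  144. ]] RR [[777.7 166.6 144. ]] [[776.3 158.9 144. ]]
spotlow tip [577.3   9.4 194.8] spotup [649.7   3.  229.6]
can [[453.4  14.4 115. ]] mill [[462.9 -59.5  90. ]]
mug [[ 433.4 -235.1  101. ]]
```

```bash
python3 -m crank '{"deltas":[[-0.35,45,5,0,0],[-0.35,45,5,0,0],[-0.35,45,10,0,0],[-0.35,45,10,0,0],[-0.35,45,10,0,0]]}'; python3 -m crank '{"deltas":[[-0.35,40,0,0,3],[-0.35,0,0,0,0],[-0.35,0,0,0,0],[-0.35,0,0,0,0],[-0.35,0,0,0,0]]}'
python3 - <<'E'
from h import *
np.set_printoptions(precision=2,suppress=True)
s=arm.get_state();cv2.imwrite("pics/w1.png",arm.capture("wrist"));W=cam("wrist",s)
print(s["position"],s["ee_rot"],s["joints"],s["finger_gap"])
print(proj(W,[[568,265,126],[570,315,126],[566,215,126]]))
for l in("drawer_handle","cabinet"):
  for r in arm.regions_of(l,"wrist")[:3]: print(l,r["p"],r["extent"])
E
```

```text
time: 1.75
position: [565.2, 226.9, 231.4]
ee_rot: [2.221, 2.221, 0.0]
contact_force: [1.0, 0.4, 0.1]
finger_gap: 0.325
grasp_force: 0.0
time: 2.25
position: [565.2, 263.8, 231.5]
ee_rot: [2.28, 2.161, -0.0]
contact_force: [-0.4, -0.2, 0.4]
finger_gap: 0.326
grasp_force: 0.0
[565.16 263.81 231.49] [ 2.28  2.16 -0.  ] [ 0.32  0.48  0.14  1.22 -0.    1.94] 0.3257053145387763
[[286.26 203.21]
 [285.57 134.24]
 [286.87 265.37]]
drawer_handle 0.9 [280.5, 64.5, 361.0, 269.5]
cabinet 0.73 [280.2, 50.9, 560.0, 322.0]
```

View pics/w1.png

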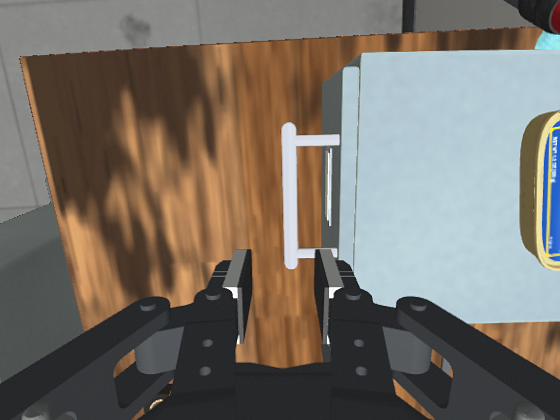

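```bash
python3 - <<'E'
from h import *
np.set_printoptions(precision=1,suppress=True)
s=arm.get_state();W=cam("wrist",s)
print(plane(W,[[289,124],[290.2,196],[291.3,267]],126),plane(W,[[359,54],[367,323]],144),plane(W,[[346,68],[344,250]],136))
M=R.from_rotvec(s["ee_rot"]).as_matrix();print(M)
print(M.T@(plane(W,[[290.2,196]],126)[0]-s["position"]))
E
```

```text
[[572.8 322.2 126. ]
 [571.2 270.6 126. ]
 [569.4 213.7 126. ]] [[617.5 362.6 144. ]
 [624.8 172.7 144. ]] [[610.9 355.7 136. ]
 [608.9 230.  136. ]]
[[ 0.1  1.   0. ]
 [ 1.  -0.1  0. ]
 [ 0.   0.  -1. ]]
[  6.8   5.6 105.5]
```

```bash
python3 -m crank '{"deltas":[[-0.35,4,5.5,30,0],[-0.35,0,0,35,0],[-0.35,0,0,30,0],[-0.35,0,0,20,0],[-0.35,0,0,9,0]]}'; python3 -m crank '{"deltas":[[-0.35,0,0,0,0],[-1,0,0,0,0],[-1,0,0,0,0],[-1,0,0,0,0],[-1,0,0,0,0]]}'
```

```text
time: 2.9
position: [569.6, 267.8, 105.3]
ee_rot: [-2.279, -2.161, 0.004]
contact_force: [0.6, -0.0, 0.7]
finger_gap: 0.324
grasp_force: 0.0
time: 3.4
position: [570.6, 268.8, 108.6]
ee_rot: [2.278, 2.163, 0.001]
contact_force: [-5.2, -2.0, 6.0]
finger_gap: 0.103
grasp_force: 58.9
```

Gripped the bar (gap 0.103 ≈ 9–11 mm). Pull.

```bash
python3 -m crank '{"deltas":[[-1,0,-8,0,0],[-1,0,-15,0,0],[-1,0,-20,0,0],[-1,0,-20,0,0],[-1,0,-20,0,0]]}'; python3 -m crank '{"deltas":[[-1,0,-20,0,0],[-1,0,-20,0,0],[-1,0,-18,0,0],[-1,0,-14,0,0],[-1,0,-8,0,0]]}'; python3 -m crank '{"deltas":[[-1,0,-5,0,0],[-1,0,-2,0,0],[-1,0,0,0,0],[-1,0,0,0,0],[-1,0,0,0,0]]}'
```

```text
time: 3.9
position: [488.6, 271.5, 108.6]
ee_rot: [2.277, 2.158, 0.001]
contact_force: [2.6, -11.8, 7.1]
finger_gap: 0.106
grasp_force: 60.3
time: 4.4
position: [407.7, 274.0, 108.5]
ee_rot: [2.275, 2.156, -0.004]
contact_force: [2.2, -21.5, 10.9]
finger_gap: 0.105
grasp_force: 60.9
time: 4.9
position: [401.0, 274.2, 108.5]
ee_rot: [2.276, 2.156, -0.005]
contact_force: [-2.7, -21.1, 16.8]
finger_gap: 0.102
grasp_force: 61.5
```

```bash
python3 -m crank '{"deltas":[[-0.35,0,0,0,0],[-0.35,0,0,0,0],[-0.35,0,0,-20,0],[-0.35,0,0,-45,0],[-0.35,0,0,-45,0]]}'; python3 -m crank '{"deltas":[[0.4,0,0,-45,0],[0.4,0,10,-45,0],[0.4,-40,40,-20,0],[0.4,-40,20,0,0],[0.4,0,0,0,0]]}'; python3 - <<'E'
from h import *
s=arm.get_state();cv2.imwrite("pics/w2.png",arm.capture("wrist"));np.save("w2.npy",np.r_[s["position"],s["ee_rot"]])
print(s["position"],s["ee_rot"],s["joints"])
E
```

```text
time: 5.4
position: [400.2, 277.7, 218.5]
ee_rot: [-2.278, -2.162, 0.001]
contact_force: [0.9, 0.7, -0.4]
finger_gap: 0.324
grasp_force: 0.0
time: 5.9
position: [462.7, 197.9, 324.6]
ee_rot: [2.282, 2.157, 0.002]
contact_force: [-0.7, 0.7, -0.8]
finger_gap: 0.704
grasp_force: 0.0
[462.68218157 197.90024296 324.64255406] [2.28162877 2.15662045 0.00236872] [ 2.59491959e-01  2.13284158e-01 -1.27689203e-02  1.34244769e+00
 -1.06413642e-03  1.88660444e+00]
```

View pics/w2.png

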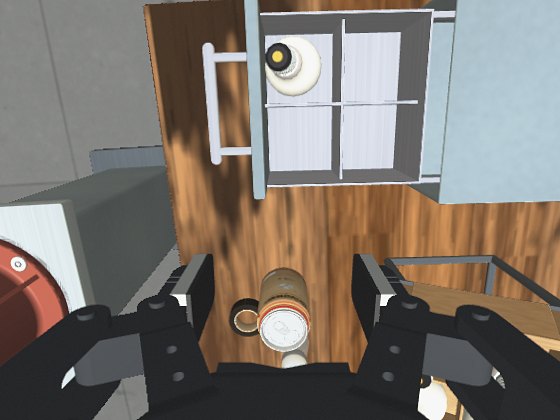

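```bash
python3 - <<'E'
from h import *
np.set_printoptions(precision=1,suppress=True)
w=np.load("w2.npy");W=cam("wrist",dict(position=w[:3],ee_rot=w[3:]))
print("cross",plane(W,[[341,103],[266,103],[418,101],[343,20],[340,178]],85))
print("walls",plane(W,[[265,185],[420,184],[434,10]],105), "handle",plane(W,[[208,47],[216,160]],126))
print("cabface",plane(W,[[442,203]],144))
for n in("scene","side"): cv2.imwrite(f"pics/{n}2.png",arm.capture(n))
S=cam("scene");D=cam("side")
for l in["globe_a","spot_a"]:
  for n in("scene","side"):
    for r in arm.regions_of(l,n)[:5]:
        if r["p"]<.3: continue
        print(l,n,round(r["p"],2),r["extent"],r["region"].sum())
a=cv2.imread("pics/scene2.png")[150:240,235:335];b=cv2.imread("pics/side2.png")[145:260,265:365]
cv2.imwrite("pics/crop2.png",np.hstack([cv2.resize(a,(400,360),interpolation=2),np.zeros((360,0,3),np.uint8),cv2.resize(b,(400,460),interpolation=2)[:360]]))
E
```

```text
cross [[529.1 269.7  85. ]
 [450.  274.   85. ]
 [610.6 267.5  85. ]
 [532.1 349.4  85. ]
 [527.1 189.3  85. ]]
walls [[444.1 190.1 105. ]
 [609.2 182.1 105. ]
 [614.7 349.4 105. ]] handle [[402.4 324.7 126. ]
 [399.  222.1 126. ]]
cabface [[616.2 171.  144. ]]
globe_a side 0.9 [318.0, 195.0, 340.4, 228.6] 417
globe_a side 0.84 [308.5, 219.8, 335.3, 248.3] 451
spot_a side 0.87 [279.5, 219.4, 304.4, 242.2] 414
spot_a side 0.78 [290.7, 194.0, 311.1, 218.2] 315
```

View pics/crop2.png

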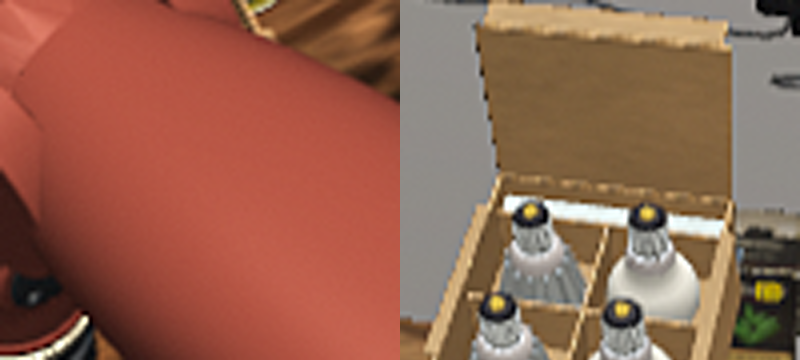

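```bash
python3 -m crank '{"deltas":[[0.4,0,0,0,-8.5],[0.4,0,0,0,-8.5],[0.4,0,0,0,-8.5],[0.4,0,0,0,-8.5],[0.4,0,0,0,-8.5]]}'; python3 -m crank '{"deltas":[[0.4,0,0,0,-8.5],[0.4,0,0,0,-8.5],[0.4,0,0,0,-8.5],[0.4,0,0,0,-8.5],[0.4,0,0,0,-8.5]]}'; python3 -m crank '{"deltas":[[0.4,0,-45,0,-4],[0.4,-10,-50,0,0],[0.4,-10,-50,0,0],[0.4,-10,-50,0,0],[0.4,-10,-45,0,0]]}'; python3 -m crank '{"deltas":[[0.4,0,-25,0,0],[0.4,0,0,0,0],[0.4,0,0,0,0],[0.4,0,0,0,0],[0.4,0,0,0,0]]}'; python3 - <<'E'
from h import *
s=arm.get_state();cv2.imwrite("pics/w3.png",arm.capture("wrist"));np.save("w3.npy",np.r_[s["position"],s["ee_rot"]])
print(s["position"],s["ee_rot"],s["joints"]);print(R.from_rotvec(s["ee_rot"]).as_matrix().round(3))
for l in("globe_a","spot_a"):
  for r in arm.regions_of(l,"wrist")[:5]: print(l,r["p"],r["extent"])
E
```

```text
time: 6.75
position: [459.9, 201.9, 323.9]
ee_rot: [-1.329, -2.846, -0.0]
contact_force: [-0.5, -0.2, -0.0]
finger_gap: 0.701
grasp_force: 0.0
time: 7.25
position: [459.9, 201.9, 323.9]
ee_rot: [-0.207, -3.135, -0.0]
contact_force: [0.0, 0.9, 0.2]
finger_gap: 0.697
grasp_force: 0.0
time: 7.75
position: [479.9, -39.1, 324.1]
ee_rot: [0.108, 3.139, -0.0]
contact_force: [0.4, 1.0, -0.4]
finger_gap: 0.697
grasp_force: 0.0
time: 8.25
position: [478.3, -61.6, 324.1]
ee_rot: [0.107, 3.14, 0.0]
contact_force: [0.2, -0.1, -0.1]
finger_gap: 0.699
grasp_force: 0.0
[478.31649697 -61.60098112 324.07998316] [1.06617905e-01 3.13958824e+00 2.23484348e-04] [-2.79950827e-01  1.73388468e-01 -6.41561285e-02  1.33309764e+00
  1.85390719e-04 -2.12058503e-01]
[[-0.998  0.068  0.   ]
 [ 0.068  0.998  0.   ]
 [-0.     0.    -1.   ]]
globe_a 0.85 [265.3, 353.2, 312.8, 366.0]
globe_a 0.67 [255.3, 270.5, 312.8, 335.8]
spot_a 0.83 [327.9, 269.2, 360.2, 329.4]
spot_a 0.76 [333.4, 350.1, 364.8, 371.7]
```

View pics/w3.png

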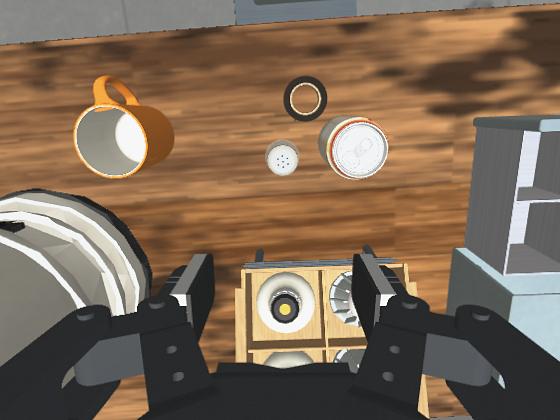

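```bash
python3 - <<'E'
from h import *
np.set_printoptions(precision=1,suppress=True)
w=np.load("w3.npy");W=cam("wrist",dict(position=w[:3],ee_rot=w[3:]));D=cam("side")
t=tri([(W,[285.5,309.5]),(D,[320.7,222.5])]);print("tip",t,proj(W,t),proj(D,t))
n=np.array([-.438,.02,.899]);g=t-n*(83-66);print("grasp",g)
print("edge",plane(W,[[245,268],[407,264]],115))
M=R.from_rotvec(w[3:]).as_matrix();print("d",M.T@(g+[0,0,-19]-w[:3]))
e=np.array([.899,-.04,.438]);u=t+78*e;print("upper tip",u,proj(D,u),"lid edge mid",u-n*83+170*n+63*e)
E
```

```text
tip [574.4 -67.2 204.4] [[284.3 310. ]] [[320.3 222.6]]
grasp [581.9 -67.6 189.1]
edge [[ 574.8 -110.4  115. ]
 [ 582.    68.4  115. ]]
d [-103.7    1.   154. ]
upper tip [644.6 -70.4 238.6] [[327.1 199.1]] lid edge mid [663.1 -71.1 344.4]
```

```bash
python3 -m crank '{"deltas":[[0.4,-40,1,0,0],[0.4,-40,0,20,0],[0.4,-21.5,0,40,0],[0.4,0,0,40,0],[0.4,0,0,25,0]]}'; python3 -m crank '{"deltas":[[0.4,0,0,15,0],[0.4,0,0,9,0],[0.4,0,0,0,0],[-1,0,0,0,0],[-1,0,0,0,0]]}';python3 -m crank '{"deltas":[[-1,0,0,0,0],[-1,0,0,0,0],[-1,0,0,0,0],[-1,0,0,0,0],[-1,0,0,0,0]]}'
```

```text
time: 8.9
position: [578.8, -68.1, 195.5]
ee_rot: [-0.108, -3.136, -0.001]
contact_force: [-1.0, 0.2, -0.3]
finger_gap: 0.705
grasp_force: 0.0
time: 9.4
position: [580.3, -69.0, 176.2]
ee_rot: [0.109, 3.138, -0.001]
contact_force: [0.6, 0.2, 0.3]
finger_gap: 0.367
grasp_force: 0.0
time: 9.9
position: [580.1, -68.4, 176.4]
ee_rot: [0.109, 3.138, 0.001]
contact_force: [-2.4, 2.6, 5.9]
finger_gap: 0.297
grasp_force: 55.5
```

```bash
python3 -m crank '{"deltas":[[-1,4,0,-9,0],[-1,9,0,-18,0],[-1,9,0,-18,0],[-1,5,0,-30,0],[-1,0,0,-35,0]]}'; python3 -m crank '{"deltas":[[-1,5,20,-14,0],[-1,7,40,0,0],[-1,7,40,0,0],[-1,7,40,0,0],[-1,7,40,0,0]]}'; python3 -m crank '{"deltas":[[-1,7,40,0,0],[-1,0,40,0,0],[-1,0,30,0,0],[-1,0,5,0,0],[-1,0,0,0,0]]}'; python3 - <<'E'
from h import *
s=arm.get_state();cv2.imwrite("pics/w4.png",arm.capture("wrist"));np.save("w4.npy",np.r_[s["position"],s["ee_rot"]])
D=cv2.imwrite("pics/side4.png",arm.capture("side"))
cv2.imwrite("pics/both4.png",np.hstack([cv2.resize(cv2.imread("pics/w4.png"),(400,300)),cv2.imread("pics/side4.png")[60:360,100:500]]))
print(s["position"],s["ee_rot"],s["grasp_force"])
E
```

```text
time: 10.4
position: [551.2, -66.9, 286.5]
ee_rot: [-0.11, -3.139, 0.0]
contact_force: [1.0, -0.3, -0.6]
finger_gap: 0.3
grasp_force: 59.9
time: 10.9
position: [531.8, 116.1, 300.1]
ee_rot: [0.11, 3.138, -0.0]
contact_force: [0.3, -0.8, -0.7]
finger_gap: 0.296
grasp_force: 60.0
time: 11.4
position: [533.1, 230.5, 299.5]
ee_rot: [0.107, 3.139, -0.0]
contact_force: [0.6, 1.0, -0.7]
finger_gap: 0.297
grasp_force: 60.0
[533.08098381 230.54715678 299.45182174] [ 1.07138060e-01  3.13937754e+00 -4.74498613e-04] 59.97354805622308
```

View pics/both4.png

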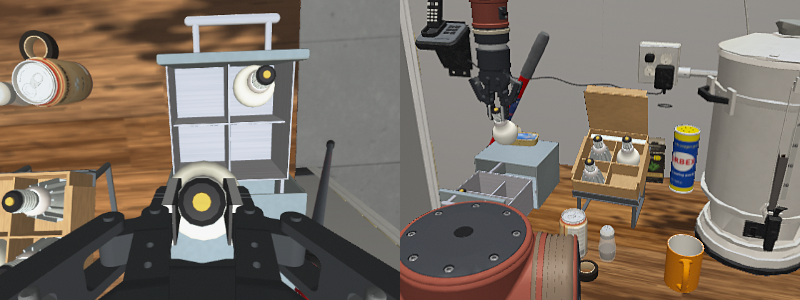

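```bash
python3 - <<'E'
from h import *
np.set_printoptions(precision=1,suppress=True)
w=np.load("w4.npy");p=w[:3];D=cam("side");W=cam("wrist",dict(position=w[:3],ee_rot=w[3:]))
im=cv2.imread("pics/side4.png").astype(int)
for r in arm.regions_of("globe_a","side")[:4]:
    print(r["p"],r["extent"])
g=p+[0,0,19]
for a in(0,.2,.3,.45,.6):
    n=np.array([-np.sin(a),.04*np.sin(a),np.cos(a)]); o=g-71*n; print(a,o,"side",proj(D,[o,g+12*n]),"wrist tip",proj(W,g+12*n))
E
```

```text
0.67 [317.3, 195.5, 340.7, 227.0]
0.61 [137.4, 191.4, 262.8, 276.2]
0.56 [189.7, 167.5, 218.3, 204.9]
0 [533.1 230.5 247.5] side [[199.4 199.5]
 [196.7 167.5]] wrist tip [[284.3 304.5]]
0.2 [547.2 230.  248.9] side [[202.1 196.9]
 [196.2 167.9]] wrist tip [[284.2 298.3]]
0.3 [554.1 229.7 250.6] side [[203.3 195.3]
 [196.  168.2]] wrist tip [[284.1 295. ]]
0.45 [564.  229.3 254.5] side [[205.1 192.5]
 [195.6 168.6]] wrist tip [[284. 290.]]
0.6 [573.2 228.9 259.9] side [[206.6 189.2]
 [195.3 169.2]] wrist tip [[283.8 284.9]]
```

```bash
python3 -m crank '{"deltas":[[-1,-3,-2,30,0],[-1,0,0,40,0],[-1,0,0,40,0],[-1,0,0,35,0],[-1,0,0,20,0]]}'; python3 -m crank '{"deltas":[[-1,0,0,15,0],[-1,0,0,12,0],[-1,0,0,5,0],[-1,0,0,0,0],[-1,0,0,0,0]]}'
```

```text
time: 12.05
position: [534.8, 226.0, 131.5]
ee_rot: [-0.112, -3.137, 0.002]
contact_force: [0.4, 0.4, -0.7]
finger_gap: 0.301
grasp_force: 60.0
time: 12.55
position: [536.7, 227.8, 102.8]
ee_rot: [0.11, 3.139, 0.001]
contact_force: [0.3, -0.3, -0.1]
finger_gap: 0.301
grasp_force: 60.0
```

```bash
python3 -m crank '{"deltas":[[-1,0,0,2,0],[-1,0,0,2,0],[-1,0,0,1,0],[-1,0,0,0,0],[-1,0,0,0,0]]}'; python3 -m crank '{"deltas":[[-1,0,0,1,0],[-1,0,0,1,0],[-1,0,0,0,0],[-1,0,0,0,0],[-1,0,0,0,0]]}'
```

```text
time: 13.05
position: [536.3, 227.9, 97.1]
ee_rot: [0.109, 3.139, 0.0]
contact_force: [0.4, -0.4, -0.3]
finger_gap: 0.299
grasp_force: 60.0
time: 13.55
position: [536.3, 227.9, 95.0]
ee_rot: [0.11, 3.139, 0.0]
contact_force: [2.2, -0.0, -0.2]
finger_gap: 0.296
grasp_force: 60.1
```

```bash
python3 -m crank '{"deltas":[[-1,0,0,1,0],[-1,0,0,1,0],[-1,0,0,0,0],[-1,0,0,0,0],[-1,0,0,0,0]]}'
```

```text
time: 14.05
position: [536.3, 227.9, 93.0]
ee_rot: [0.11, 3.139, 0.0]
contact_force: [2.6, 0.2, -0.1]
finger_gap: 0.3
grasp_force: 60.1
```

```bash
python3 -m crank '{"deltas":[[-1,0,0,1,0],[-1,0,0,0,0],[-1,0,0,0.5,0],[-1,0,0,0,0],[-1,0,0,0,0]]}'
```

```text
time: 14.55
position: [536.4, 227.9, 91.6]
ee_rot: [0.11, 3.139, 0.0]
contact_force: [2.7, -0.7, 1.2]
finger_gap: 0.296
grasp_force: 60.2
```

```bash
python3 -m crank '{"deltas":[[-0.1,0,0,0,0],[-0.1,0,0,0,0],[-0.1,0,0,0,0],[-0.1,0,0,-5,0],[-0.1,0,0,-20,0]]}'; python3 -m crank '{"deltas":[[0.4,0,0,-40,0],[0.4,0,0,-45,0],[0.4,0,0,-45,0],[0.4,0,0,-45,0],[0.4,0,0,0,0]]}'; python3 - <<'E'
from h import *
s=arm.get_state();a=arm.capture("wrist");b=arm.capture("side")
cv2.imwrite("pics/both5.png",np.hstack([cv2.resize(a,(400,300)),cv2.resize(b[120:270,120:320],(400,300))]))
print(s["position"],s["joints"])
E
```

```text
time: 15.05
position: [534.5, 227.4, 115.2]
ee_rot: [-0.109, -3.136, 0.002]
contact_force: [0.5, 0.3, 0.2]
finger_gap: 0.452
grasp_force: 0.0
time: 15.55
position: [538.4, 228.6, 298.2]
ee_rot: [0.109, 3.13, 0.005]
contact_force: [0.4, 0.5, 0.8]
finger_gap: 0.701
grasp_force: 0.0
[538.42783312 228.5938944  298.23489761] [2.76502689e-01 3.75982705e-01 1.43841587e-01 1.32890943e+00
 7.42168215e-05 3.46164244e-01]
```

View pics/both5.png

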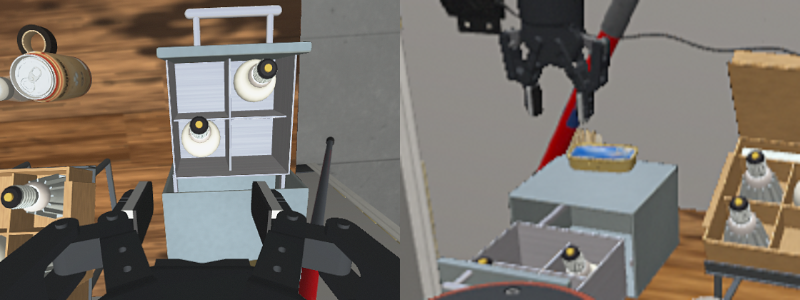

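```bash
for i in 1 2; do python3 -m crank '{"deltas":[[0.4,0,0,-50,0],[0.4,0,0,-50,0],[0.4,0,0,-50,0],[0.4,0,0,-50,0],[0.4,0,0,-50,0]]}'; done; python3 -c "
from h import *
s=arm.get_state();print(s['joints'].round(3),R.from_rotvec(s['ee_rot']).as_matrix()[:,2])"
```

```text
time: 16.15
position: [532.5, 226.1, 523.6]
ee_rot: [0.109, 3.13, 0.006]
contact_force: [-111.8, -31.6, 6.5]
finger_gap: 0.704
grasp_force: 0.0
time: 16.65
position: [462.8, 198.1, 625.2]
ee_rot: [0.104, 2.972, 0.089]
contact_force: [0.7, 0.0, -0.1]
finger_gap: 0.701
grasp_force: 0.0
[0.253 0.284 0.91  2.021 0.01  0.323] [ 0.16759823  0.05356527 -0.9843991 ]
```

```bash
python3 -m crank '{"deltas":[[0.4,0,0,0,0],[0.4,0,0,0,0],[0.4,0,0,-10,0],[0.4,0,0,-15,0],[0.4,0,0,-15,0]]}'; python3 -c "
from h import *
s=arm.get_state();print(s['joints'].round(3),R.from_rotvec(s['ee_rot']).as_matrix()[:,2])"
```

```text
time: 17.15
position: [450.5, 193.6, 639.7]
ee_rot: [0.103, 2.946, 0.101]
contact_force: [0.4, 0.8, 0.1]
finger_gap: 0.698
grasp_force: 0.0
[0.249 0.248 0.902 2.021 0.012 0.32 ] [ 0.19300161  0.06113118 -0.97929227]
```

```bash
python3 -m crank '{"deltas":[[0.4,0,-25,0,0],[0.4,0,-40,0,0],[0.4,0,-40,0,0],[0.4,0,-40,0,0],[0.4,0,-40,0,0]]}';python3 -m crank '{"deltas":[[0.4,0,-40,0,0],[0.4,0,-40,0,0],[0.4,0,-25,0,0],[0.4,15,0,0,0],[0.4,15,0,0,0]]}'; python3 -c "
from h import *
s=arm.get_state();print(s['joints'].round(3));print(R.from_rotvec(s['ee_rot']).as_matrix().round(3))"
```

```text
time: 17.65
position: [438.2, 8.2, 626.5]
ee_rot: [0.102, 2.944, 0.101]
contact_force: [0.9, 0.0, 0.7]
finger_gap: 0.701
grasp_force: 0.0
time: 18.15
position: [402.6, -93.7, 612.3]
ee_rot: [0.106, 2.945, 0.102]
contact_force: [-0.0, 0.7, 1.0]
finger_gap: 0.703
grasp_force: 0.0
[-0.527  0.054  0.566  1.944  0.151 -0.445]
[[-0.979  0.064  0.194]
 [ 0.078  0.995  0.061]
 [-0.189  0.075 -0.979]]
```

```bash
python3 -m crank '{"deltas":[[0.4,10,0,-20,0],[0.4,10,0,-25,0],[0.4,10,0,-25,0],[0.4,10,0,-25,0],[0.4,10,0,-25,0]]}';python3 -m crank '{"deltas":[[0.4,15,0,-20,0],[0.4,15,0,-20,0],[0.4,15,0,-20,0],[0.4,15,0,-20,0],[0.4,15,0,-20,0]]}'; python3 -c "
from h import *
s=arm.get_state();print(s['joints'].round(3));print(R.from_rotvec(s['ee_rot']).as_matrix().round(3))"
```

```text
time: 18.65
position: [336.5, -86.7, 654.3]
ee_rot: [0.108, 2.889, 0.048]
contact_force: [-0.3, -0.5, 0.4]
finger_gap: 0.698
grasp_force: 0.0
time: 19.15
position: [264.9, -71.5, 657.7]
ee_rot: [0.117, 2.84, -0.024]
contact_force: [0.0, -0.4, -0.6]
finger_gap: 0.702
grasp_force: 0.0
[-0.766 -0.243  0.444  2.02   0.184 -0.662]
[[-0.952  0.083  0.294]
 [ 0.078  0.997 -0.029]
 [-0.295 -0.004 -0.956]]
```

```bash
python3 -m crank '{"deltas":[[0.4,0,30,0,0],[0.4,0,40,0,0],[0.4,0,40,0,0],[0.4,0,40,0,0],[0.4,0,15,0,0]]}';python3 -m crank '{"deltas":[[0.4,10,0,-15,0],[0.4,15,0,-20,0],[0.4,15,0,-20,0],[0.4,15,0,-20,0],[0.4,15,0,-20,0]]}'; python3 -c "
from h import *
s=arm.get_state();print(s['joints'].round(3));print(R.from_rotvec(s['ee_rot']).as_matrix().round(3))"
```

```text
time: 19.65
position: [276.9, 54.3, 657.2]
ee_rot: [0.114, 2.844, -0.02]
contact_force: [0.9, -0.8, -0.2]
finger_gap: 0.701
grasp_force: 0.0
time: 20.15
position: [198.2, 66.4, 675.2]
ee_rot: [0.118, 2.795, -0.027]
contact_force: [0.2, -0.1, 0.4]
finger_gap: 0.7
grasp_force: 0.0
[ 0.047 -0.351  0.44   2.021 -0.049  0.122]
[[-0.938  0.085  0.336]
 [ 0.078  0.996 -0.033]
 [-0.338 -0.005 -0.941]]
```

```bash
for i in 1 2; do python3 -m crank '{"deltas":[[0.4,-8,0,-25,0],[0.4,-10,0,-30,0],[0.4,-10,0,-30,0],[0.4,-10,0,-30,0],[0.4,-10,0,-30,0]]}'; python3 -c "
from h import *
s=arm.get_state();print(s['joints'].round(3));print(R.from_rotvec(s['ee_rot']).as_matrix().round(3)[:,2])"; done
```

```text
time: 20.65
position: [226.7, 73.4, 722.2]
ee_rot: [0.109, 2.691, -0.021]
contact_force: [-0.1, 0.2, 0.8]
finger_gap: 0.698
grasp_force: 0.0
[ 0.119 -0.3    0.591  2.021 -0.083  0.181]
[ 0.432 -0.032 -0.901]
time: 21.15
position: [234.9, 74.9, 766.6]
ee_rot: [0.1, 2.581, -0.005]
contact_force: [-0.1, 0.5, -0.5]
finger_gap: 0.705
grasp_force: 0.0
[ 0.143 -0.29   0.711  2.021 -0.099  0.192]
[ 0.529 -0.024 -0.848]
```

```bash
python3 - <<'E'
from h import *
np.set_printoptions(precision=1,suppress=True)
s=arm.get_state();M=R.from_rotvec(s["ee_rot"]).as_matrix();print(M.round(3))
tip=np.array([644.6,-70.4,238.6]);n=np.array([-.438,.02,.899]);g=tip-11*n;a=M[:,2];T=g+19*a
print("T",T,"pre",T-150*a, "d",M.T@(T-150*a-s["position"]))
E
```

```text
[[-0.8  0.1  0.5]
 [ 0.1  1.  -0. ]
 [-0.5  0.  -0.8]]
T [659.5 -71.1 212.6] pre [580.1 -67.5 339.8] d [ -75.8 -124.2  548.1]
```

```bash
for i in 1 ; do python3 -m crank '{"deltas":[[0.3,-4,-7,25,0],[0.3,-5,-8,38,0],[0.3,-5,-8,38,0],[0.3,-5,-9,40,0],[0.3,-6,-9,40,0]]}'; python3 -m crank '{"deltas":[[0.3,-5,-8,38,0],[0.3,-5,-8,38,0],[0.3,-5,-9,38,0],[0.3,-5,-9,40,0],[0.3,-6,-9,40,0]]}'; python3 -m crank '{"deltas":[[0.3,-5,-8,38,0],[0.3,-5,-8,38,0],[0.3,-5,-8,38,0],[0.3,-5,-8,38,0],[0.3,-5,-8,20,0]]}'; done
python3 -m crank '{"deltas":[[0.3,0,0,0,0],[0.3,0,0,0,0],[0.3,0,0,0,0],[0.3,0,0,0,0],[0.3,0,0,0,0]]}'
python3 - <<'E'
from h import *
np.set_printoptions(precision=2,suppress=True)
s=arm.get_state();im=arm.capture("wrist");cv2.imwrite("pics/w6.png",im);W=cam("wrist",s);np.save("w6.npy",np.r_[s["position"],s["ee_rot"]])
M=R.from_rotvec(s["ee_rot"]).as_matrix();print(s["position"],s["joints"],M[:,2])
t=np.array([644.6,-70.4,238.6]);uv=proj(W,t)[0];print("pred",uv)
for r in arm.regions_of("globe_b","wrist")[:4]: print(r["p"],r["extent"])
# yellow tip blobs
h=cv2.cvtColor(im,cv2.COLOR_BGR2HSV);m=cv2.inRange(h,(18,120,120),(36,255,255))
k,_,st,c=cv2.connectedComponentsWithStats(m)
for i in range(1,k):
    if st[i,4]>25: print(st[i],c[i])
E
```

```text
time: 21.65
position: [349.1, 27.2, 623.8]
ee_rot: [0.1, 2.582, -0.006]
contact_force: [0.6, 0.7, 1.2]
finger_gap: 0.652
grasp_force: 0.0
time: 22.15
position: [470.6, -22.0, 472.1]
ee_rot: [0.099, 2.582, -0.006]
contact_force: [0.2, -0.3, 0.5]
finger_gap: 0.65
grasp_force: 0.0
time: 22.65
position: [579.1, -67.4, 336.4]
ee_rot: [0.1, 2.586, -0.005]
contact_force: [-0.4, 0.1, 0.2]
finger_gap: 0.652
grasp_force: 0.0
time: 23.15
position: [578.8, -67.1, 340.6]
ee_rot: [0.099, 2.582, -0.006]
contact_force: [-0.8, -0.7, -0.2]
finger_gap: 0.647
grasp_force: 0.0
[578.81 -67.14 340.58] [-0.32 -0.07 -0.45  0.65  0.14 -0.21] [ 0.53 -0.02 -0.85]
pred [283.06 202.44]
0.89 [256.2, 145.9, 318.7, 217.7]
[385  85  14  15 152] [391.8   91.77]
[183 182  45  17 211] [206.64 187.03]
[378 190  12  12 109] [383.47 195.32]
[280 199  12  11 110] [285.75 204.  ]
[543 222  17   3  27] [551.19 222.96]
[161 270  18  19 142] [168.58 278.2 ]
```

```bash
python3 -m crank '{"deltas":[[0.3,0,1.5,25,0],[0.3,0,0,40,0],[0.3,0,0,40,0],[0.3,0,0,28,0],[0.3,0,0,12,0]]}'; python3 -m crank '{"deltas":[[0.3,0,0,5,0],[0.3,0,0,0,0],[0.3,0,0,0,0],[-1,0,0,0,0],[-1,0,0,0,0]]}';python3 -m crank '{"deltas":[[-1,0,0,0,0],[-1,0,0,0,0],[-1,0,0,0,0],[-1,0,0,0,0],[-1,0,0,0,0]]}'
```

```text
time: 23.75
position: [655.0, -69.0, 213.5]
ee_rot: [0.1, 2.587, -0.004]
contact_force: [-0.6, -0.0, 1.2]
finger_gap: 0.651
grasp_force: 0.0
time: 24.25
position: [658.2, -69.6, 213.3]
ee_rot: [0.099, 2.582, -0.006]
contact_force: [-0.1, 0.5, 1.3]
finger_gap: 0.315
grasp_force: 1.4
time: 24.75
position: [658.4, -69.5, 213.5]
ee_rot: [0.099, 2.581, -0.006]
contact_force: [-4.5, 0.8, 6.7]
finger_gap: 0.297
grasp_force: 58.4
```

```bash
python3 -m crank '{"deltas":[[-1,-1,0,-10,0],[-1,-2,0,-20,0],[-1,-3,0,-28,0],[-1,0,0,-35,0],[-1,0,0,-40,0]]}'; python3 - <<'E'
from h import *
np.set_printoptions(precision=2,suppress=True)
s=arm.get_state();M=R.from_rotvec(s["ee_rot"]).as_matrix();print(M,s["grasp_force"]);d=np.array([549,310,335])-s["position"]-5*M[:,2]*0;print(M.T@d)
E
```

```text
time: 25.25
position: [591.4, -66.4, 328.9]
ee_rot: [0.1, 2.585, -0.005]
contact_force: [0.7, -0.3, 0.2]
finger_gap: 0.3
grasp_force: 59.9
[[-0.85  0.07  0.53]
 [ 0.07  1.   -0.02]
 [-0.53  0.02 -0.85]] 59.897773304837756
[ 59.11 372.37 -36.51]
```

```bash
python3 -m crank '{"deltas":[[-1,4,25,-5,0],[-1,6,38,-3,0],[-1,6,42,-3,0],[-1,6,42,-3,0],[-1,6,42,-3,0]]}'; python3 -m crank '{"deltas":[[-1,6,42,-3,0],[-1,6,42,-3,0],[-1,6,42,-3,0],[-1,6,37,-3,0],[-1,4,20,-1,0]]}'; python3 -m crank '{"deltas":[[-1,0,0,0,0],[-1,0,0,0,0],[-1,0,0,0,0],[-1,0,0,0,0],[-1,0,0,0,0]]}'; python3 - <<'E'
from h import *
np.set_printoptions(precision=2,suppress=True)
s=arm.get_state();im=arm.capture("wrist");sd=arm.capture("side");sc=arm.capture("scene")
p=s["position"];M=R.from_rotvec(s["ee_rot"]).as_matrix();D=cam("side");W=cam("wrist",s);np.save("w7.npy",np.r_[p,s["ee_rot"]])
cv2.imwrite("pics/w7.png",im);cv2.imwrite("pics/sd7.png",sd);cv2.imwrite("pics/sc7.png",sc)
for r in arm.regions_of("globe_b","side")[:4]: print(r["p"],r["extent"])
for r in arm.regions_of("globe_b","wrist")[:4]: print("w",r["p"],r["extent"])
g=p-19*M[:,2]
for a in(0,.2,.3,.45,.6):
    n=np.array([-np.sin(a),.04*np.sin(a),np.cos(a)]); o=g-72*n; print(a,o,"side",proj(D,[o,o-[0,0,32]]),"wrist tip",proj(W,g+11*n))
h=cv2.cvtColor(im,cv2.COLOR_BGR2HSV);m=cv2.inRange(h,(18,120,120),(36,255,255))
k,_,st,c=cv2.connectedComponentsWithStats(m)
for i in range(1,k):
    if st[i,4]>25: print(st[i],c[i])
E
```

```text
time: 25.75
position: [573.0, 125.5, 331.8]
ee_rot: [0.1, 2.582, -0.006]
contact_force: [0.7, 0.2, -1.4]
finger_gap: 0.299
grasp_force: 60.2
time: 26.25
position: [555.6, 311.6, 330.8]
ee_rot: [0.097, 2.583, -0.004]
contact_force: [0.4, 0.5, -0.8]
finger_gap: 0.295
grasp_force: 60.0
time: 26.75
position: [556.8, 308.0, 330.4]
ee_rot: [0.101, 2.583, -0.006]
contact_force: [-0.1, 0.0, -0.7]
finger_gap: 0.297
grasp_force: 60.0
0.67 [198.2, 242.6, 219.7, 261.7]
0.6 [164.5, 152.3, 191.4, 191.1]
w 0.86 [231.0, 166.9, 337.9, 334.8]
w 0.62 [160.3, 15.8, 228.9, 77.0]
w 0.58 [121.3, 2.3, 331.0, 113.6]
0 [546.77 308.51 274.58] side [[172.73 184.27]
 [174.04 196.01]] wrist tip [[284.57 313.81]]
0.2 [561.08 307.94 276.01] side [[175.7  181.87]
 [176.96 193.51]] wrist tip [[284.39 310.6 ]]
0.3 [568.05 307.66 277.79] side [[177.08 180.33]
 [178.32 191.92]] wrist tip [[284.29 308.59]]
0.45 [578.09 307.26 281.74] side [[179.   177.62]
 [180.2  189.17]] wrist tip [[284.14 305.13]]
0.6 [587.43 306.88 287.15] side [[180.69 174.51]
 [181.86 186.03]] wrist tip [[283.98 301.21]]
[169  27  12  13 121] [174.53  33.05]
[270 299  26  25 489] [282.46 310.95]
```

```bash
python3 - <<'E'
from h import *
np.set_printoptions(precision=2,suppress=True)
w=np.load("w7.npy");W=cam("wrist",dict(position=w[:3],ee_rot=w[3:]));M=R.from_rotvec(w[3:]).as_matrix()
print(plane(W,[[174.5,33],[174.5,33]],122));print(M.T@[-3,2,0],M.T@[0,0,-1])
E
```

```text
[[528.11 225.35 122.  ]
 [528.11 225.35 122.  ]]
[ 2.68  1.77 -1.63] [ 0.53 -0.02  0.85]
```

```bash
python3 -m crank '{"deltas":[[-1,4.3,1.9,-2.6,0],[-1,16,-0.6,25.5,0],[-1,21,-0.8,34,0],[-1,21,-0.8,34,0],[-1,21,-0.8,34,0]]}'; python3 -m crank '{"deltas":[[-1,15.9,-0.6,25.5,0],[-1,8,-0.3,12.7,0],[-1,5.3,-0.2,8.5,0],[-1,2.6,-0.1,4.2,0],[-1,0,0,0,0]]}'; python3 -m crank '{"deltas":[[-1,2.6,-0.1,4.2,0],[-1,1.6,0,2.6,0],[-1,0,0,0,0],[-1,0,0,0,0],[-1,0,0,0,0]]}'
```

```text
time: 27.5
position: [551.5, 310.9, 179.1]
ee_rot: [0.099, 2.583, -0.005]
contact_force: [0.3, 0.6, -1.2]
finger_gap: 0.298
grasp_force: 60.0
time: 28.0
position: [551.8, 310.7, 120.1]
ee_rot: [0.099, 2.583, -0.005]
contact_force: [0.5, 0.1, -1.0]
finger_gap: 0.296
grasp_force: 60.0
time: 28.5
position: [551.9, 310.6, 112.4]
ee_rot: [0.1, 2.583, -0.005]
contact_force: [-0.5, 0.7, -0.4]
finger_gap: 0.298
grasp_force: 60.0
```

```bash
python3 -m crank '{"deltas":[[-1,2.1,0,3.4,0],[-1,1.6,0,2.6,0],[-1,1.1,0,1.7,0],[-1,0.5,0,0.9,0],[-1,0,0,0,0]]}'; python3 -m crank '{"deltas":[[-1,0.5,0,0.9,0],[-1,0.5,0,0.9,0],[-1,0,0,0,0],[-1,0,0,0,0],[-1,0,0,0,0]]}'
```

```text
time: 29.0
position: [551.7, 310.6, 101.7]
ee_rot: [0.1, 2.584, -0.006]
contact_force: [0.2, 0.5, -1.0]
finger_gap: 0.296
grasp_force: 60.0
time: 29.5
position: [552.0, 310.7, 100.0]
ee_rot: [0.1, 2.583, -0.005]
contact_force: [0.3, -0.7, -0.1]
finger_gap: 0.301
grasp_force: 60.0
```

```bash
python3 -m crank '{"deltas":[[-1,0.5,0,0.9,0],[-1,0,0,0,0],[-1,0.5,0,0.9,0],[-1,0,0,0,0],[-1,0,0,0,0]]}'
```

```text
time: 30.0
position: [552.0, 310.7, 97.8]
ee_rot: [0.1, 2.583, -0.006]
contact_force: [0.1, -0.7, -1.0]
finger_gap: 0.299
grasp_force: 60.0
```

```bash
python3 -m crank '{"deltas":[[-1,0.5,0,0.9,0],[-1,0,0,0,0],[-1,0.5,0,0.9,0],[-1,0,0,0,0],[-1,0,0,0,0]]}'
```

```text
time: 30.5
position: [552.1, 310.7, 95.8]
ee_rot: [0.1, 2.583, -0.006]
contact_force: [-1.3, -0.2, -0.5]
finger_gap: 0.297
grasp_force: 60.0
```

```bash
python3 -m crank '{"deltas":[[-1,0.5,0,0.9,0],[-1,0,0,0,0],[-1,0,0,0,0],[-1,0.5,0,0.9,0],[-1,0,0,0,0]]}'
```

```text
time: 31.0
position: [552.2, 310.8, 93.6]
ee_rot: [0.1, 2.583, -0.006]
contact_force: [0.9, -0.4, 0.0]
finger_gap: 0.3
grasp_force: 60.0
```

```bash
python3 -m crank '{"deltas":[[-1,0,0,0,0],[-1,0.5,0,0.9,0],[-1,0,0,0,0],[-1,0,0,0,0],[-1,0,0,0,0]]}'
```

```text
time: 31.5
position: [552.3, 310.8, 92.7]
ee_rot: [0.1, 2.583, -0.006]
contact_force: [-0.2, 0.7, -0.9]
finger_gap: 0.299
grasp_force: 60.0
```

```bash
python3 - <<'E'
from h import *
s=arm.get_state();sd=arm.capture("side");w=arm.capture("wrist")
cv2.imwrite("pics/v8.png",np.hstack([cv2.resize(sd[150:300,120:320],(400,300)),cv2.resize(w,(400,300))]))
print(s["position"],s["contact_force"])
E
```

```text
[552.31553987 310.79653574  92.73018   ] [-0.16200901  0.66743067 -0.85935995]
```

```bash
python3 -m crank '{"deltas":[[-1,0.5,0,0.9,0],[-1,0,0,0,0],[-1,0,0,0,0],[-1,0,0,0,0],[-1,0,0,0,0]]}'; python3 -m crank '{"deltas":[[-1,0.5,0,0.9,0],[-1,0,0,0,0],[-1,0,0,0,0],[-1,0,0,0,0],[-1,0,0,0,0]]}'
```

```text
time: 32.1
position: [552.7, 310.9, 92.2]
ee_rot: [0.1, 2.582, -0.005]
contact_force: [-0.9, -1.1, 4.6]
finger_gap: 0.298
grasp_force: 60.6
time: 32.6
position: [553.5, 311.0, 91.9]
ee_rot: [0.1, 2.581, -0.005]
contact_force: [-0.2, -0.6, 7.6]
finger_gap: 0.299
grasp_force: 61.0
```

```bash
python3 -m crank '{"deltas":[[-1,-0.5,0,-0.9,0],[-0.1,0,0,0,0],[-0.1,0,0,0,0],[-0.1,0,0,0,0],[-0.1,0,0,-5,0]]}'; python3 -m crank '{"deltas":[[-0.1,0,0,-15,0],[-0.1,0,0,-30,0],[-0.1,0,0,-40,0],[-0.1,0,0,-45,0],[-0.1,0,0,-45,0]]}'; python3 -m crank '{"deltas":[[-0.1,0,0,-30,0],[-0.1,0,0,0,0],[-0.1,0,0,0,0],[-1,0,0,0,0],[-1,0,0,0,0]]}'; python3 - <<'E'
from h import *
np.set_printoptions(precision=2,suppress=True)
s=arm.get_state();w=arm.capture("wrist");sd=arm.capture("side")
cv2.imwrite("pics/v9.png",np.hstack([cv2.resize(w,(400,300)),cv2.resize(sd[150:300,120:320],(400,300))]))
W=cam("wrist",s);print(s["position"],R.from_rotvec(s["ee_rot"]).as_matrix())
for r in arm.regions_of("globe_b","wrist")[:4]:
    e=r["extent"];print(r["p"],e)
h=cv2.cvtColor(w,cv2.COLOR_BGR2HSV);m=cv2.inRange(h,(18,120,120),(36,255,255))
k,_,st,c=cv2.connectedComponentsWithStats(m)
for i in range(1,k):
    if st[i,4]>25: print(st[i],plane(W,c[i],122))
E
```

```text
time: 33.1
position: [549.2, 310.6, 95.2]
ee_rot: [0.1, 2.585, -0.007]
contact_force: [-0.4, 0.6, 0.8]
finger_gap: 0.446
grasp_force: 0.0
time: 33.6
position: [456.0, 314.7, 245.9]
ee_rot: [0.1, 2.584, -0.006]
contact_force: [0.5, 0.4, 0.2]
finger_gap: 0.451
grasp_force: 0.0
time: 34.1
position: [441.4, 315.3, 268.6]
ee_rot: [0.1, 2.585, -0.008]
contact_force: [-0.1, -0.1, 0.6]
finger_gap: 0.121
grasp_force: 0.0
[441.39 315.3  268.56] [[-0.85  0.07  0.53]
 [ 0.07  1.   -0.03]
 [-0.53  0.01 -0.85]]
0.71 [180.9, 166.2, 235.7, 202.4]
0.68 [260.0, 161.6, 311.5, 193.2]
[275 126  12  12 115] [[471.27 313.2  122.  ]]
[281 179  10  10  76] [[527.95 313.19 122.  ]]
[187 186  10  10  79] [[529.77 225.34 122.  ]]
[263 339  34   5  53] [[892.89 281.07 122.  ]]
```

View pics/v9.png

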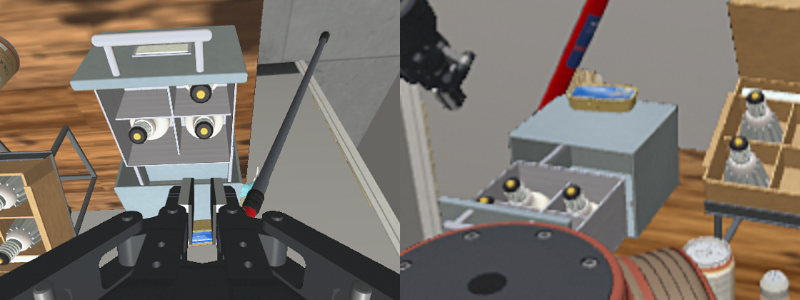

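```bash
python3 -m crank '{"deltas":[[-1,21,-15,-13,0],[-1,21,-16,-13,0],[-1,20,-15,-13,0],[-1,14,0,23,0],[-1,18,0,29,0]]}'; python3 -m crank '{"deltas":[[-1,18,0,29,0],[-1,16,0,25,0],[-1,11,0,17,0],[-1,0,0,0,0],[-1,0,0,0,0]]}'; python3 - <<'E'
from h import *
np.set_printoptions(precision=2,suppress=True)
s=arm.get_state();M=R.from_rotvec(s["ee_rot"]).as_matrix();print(M,"to",M.T@(np.array([370,274,108])-s["position"]),"push10",M.T@[10,-.33,0])
E
```

```text
time: 34.75
position: [366.1, 277.0, 209.5]
ee_rot: [0.1, 2.58, -0.001]
contact_force: [0.5, 0.4, -0.8]
finger_gap: 0.001
grasp_force: 0.0
time: 35.25
position: [365.0, 277.6, 124.6]
ee_rot: [0.1, 2.584, -0.007]
contact_force: [-0.3, 0.1, -0.2]
finger_gap: -0.0
grasp_force: 0.0
[[-0.85  0.07  0.53]
 [ 0.07  1.   -0.03]
 [-0.53  0.02 -0.85]] to [ 4.27 -3.47 16.84] push10 [-8.49  0.4   5.28]
```

```bash
python3 -m crank '{"deltas":[[-1,7.9,-3.5,12.5,0],[-1,0,0,0,0],[-1,-8.5,0.4,5.3,0],[-1,-8.5,0.4,5.3,0],[-1,-6,0.3,3.7,0]]}'; python3 -m crank '{"deltas":[[-1,-6,0.3,3.7,0],[-1,-8.5,0.4,5.3,0],[-1,-12.7,0.6,7.9,0],[-1,-12.7,0.6,7.9,0],[-1,-12.7,0.6,7.9,0]]}'
```

```text
time: 35.75
position: [393.5, 274.2, 110.9]
ee_rot: [0.1, 2.582, -0.004]
contact_force: [-7.3, 2.7, 0.7]
finger_gap: -0.001
grasp_force: 3.2
time: 36.25
position: [454.6, 271.4, 109.4]
ee_rot: [0.099, 2.584, -0.006]
contact_force: [-2.6, 1.5, -2.1]
finger_gap: -0.002
grasp_force: 1.8
```

```bash
python3 -m crank '{"deltas":[[-1,-12.7,0.6,7.9,0],[-1,-12.7,0.6,7.9,0],[-1,-12.7,0.6,7.9,0],[-1,-12.7,0.6,7.9,0],[-1,-12.7,0.6,7.9,0]]}'; python3 -m crank '{"deltas":[[-1,-8.5,0.4,5.3,0],[-1,-6,0.3,3.7,0],[-1,-4.2,0.2,2.6,0],[-1,-2.5,0.1,1.6,0],[-1,0,0,0,0]]}'
```

```text
time: 36.75
position: [529.4, 269.0, 109.5]
ee_rot: [0.1, 2.584, -0.006]
contact_force: [-3.6, 1.1, -3.3]
finger_gap: 0.0
grasp_force: 2.2
time: 37.25
position: [554.0, 268.5, 110.3]
ee_rot: [0.1, 2.582, -0.005]
contact_force: [0.4, -0.4, -0.4]
finger_gap: 0.0
grasp_force: 0.2
```

```bash
python3 -m crank '{"deltas":[[-1,-2.5,0.1,1.6,0],[-1,-2.5,0.1,1.6,0],[-1,-1.7,0.1,1.1,0],[-1,0,0,0,0],[-1,0,0,0,0]]}'; python3 -m crank '{"deltas":[[-1,-0.8,0,0.5,0],[-1,-0.8,0,0.5,0],[-1,0,0,0,0],[-1,0,0,0,0],[-1,0,0,0,0]]}'
```

```text
time: 37.75
position: [561.3, 268.3, 109.7]
ee_rot: [0.099, 2.583, -0.005]
contact_force: [-1.0, 0.9, -1.6]
finger_gap: -0.006
grasp_force: 1.1
time: 38.25
position: [562.0, 268.1, 108.9]
ee_rot: [0.098, 2.586, -0.006]
contact_force: [-6.3, 1.5, 0.8]
finger_gap: 0.002
grasp_force: 3.0
```

```bash
python3 -m crank '{"deltas":[[-1,-1.2,0,0.8,0],[-1,-1.2,0,0.8,0],[-1,0,0,0,0],[-1,0,0,0,0],[-1,0,0,0,0]]}'
```

```text
time: 38.75
position: [563.0, 267.7, 107.4]
ee_rot: [0.097, 2.589, -0.006]
contact_force: [-12.4, 2.9, -0.5]
finger_gap: 0.001
grasp_force: 5.6
```

```bash
python3 -m crank '{"deltas":[[-1,8.5,-0.4,-5.3,0],[-1,17,-0.8,-10.6,0],[-1,25,-1,-16,0],[-1,25,-1,-16,0],[-1,0,0,-30,0]]}'; python3 -m crank '{"deltas":[[-1,0,0,-45,0],[-1,0,0,-40,0],[-1,0,0,0,0],[-1,0,0,0,0],[-1,0,0,0,0]]}'; python3 - <<'E'
from h import *
np.set_printoptions(precision=2,suppress=True)
s=arm.get_state();w=arm.capture("wrist");sd=arm.capture("side");W=cam("wrist",s);D=cam("side")
print(s["position"],s["contact_force"])
for l in("drawer_handle","spot_a","drink_can","mill","mug","tape_roll","globe_a"):
  for n in("side","wrist"):
    for r in arm.regions_of(l,n)[:4]:
      if r["p"]>.4: print(l,n,round(r["p"],2),r["extent"])
a=cv2.imread("pics/side0.png").astype(int)-sd
m=(np.abs(a).max(2)>40)[185:275,170:262];ys,xs=np.nonzero(m);print("changed px in cabinet area",m.sum(), m[:,:70].sum())
E
```

```text
time: 39.25
position: [457.3, 270.2, 133.3]
ee_rot: [0.098, 2.587, -0.01]
contact_force: [-0.4, 0.5, -0.1]
finger_gap: 0.002
grasp_force: 0.0
time: 39.75
position: [416.2, 273.7, 207.6]
ee_rot: [0.1, 2.583, -0.006]
contact_force: [-0.0, 0.6, -1.3]
finger_gap: 0.0
grasp_force: 0.0
[416.19 273.65 207.61] [-0.02  0.61 -1.3 ]
drawer_handle side 0.57 [175.3, 221.9, 236.7, 270.7]
drawer_handle wrist 0.94 [205.0, 212.2, 376.2, 307.3]
spot_a side 0.87 [280.3, 217.2, 306.9, 244.5]
spot_a side 0.64 [290.6, 193.6, 312.5, 219.2]
spot_a wrist 0.93 [0.5, 310.0, 62.3, 382.1]
drink_can side 0.81 [261.1, 267.5, 285.7, 316.8]
drink_can wrist 0.9 [0.0, 97.6, 51.6, 218.3]
mill side 0.73 [297.8, 283.5, 317.0, 322.0]
mug side 0.91 [361.9, 294.8, 404.3, 352.6]
tape_roll side 0.73 [282.8, 320.0, 295.2, 345.3]
changed px in cabinet area 37 37
```

```bash
python3 -c "
from plant import arm
print(arm.hand_in())"
```

```text
the job is handed in; nothing more can be done
None
```

I handed the job in at about 40 s: both globe bulbs are cap up in the two rear drawer compartments, the drawer is shut as at the start, and the lamps and bystanders appear unmoved; no verdict came back, and the wrist force peaked at 111.8 N of the 120 N limit while the empty arm was rising.

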